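Fetch the brush and soap from behind the bottles

ROBOT

A 7-joint arm with a two-finger parallel gripper is mounted at the origin on the work surface. World frame = base frame: x ahead of the robot, y to its left, z up, the work surface at z = 0. Lengths are in m, angles in degrees, forces in N, time in s.
With the tool pointing down it reaches from about 0.35 to 0.775 m from the base axis. Payload 3.1 kg.
Tool frame: the origin (TCP) lies on the centre line of the jaws, within the pads' length; the fingertips stand 17 mm ahead of it and the grasp point (between the pads) lies 2 mm behind it (robot.tip_reach is the distance from the TCP to the fingertips, in m); z points along the fingers, y is the line along which they close (so a half turn about z gives the same grasp; the last joint's range is limited). The gripper opens to 85 mm and grips with 20 to 120 N. Pads are 22 mm wide; open, the fingers measure 114 mm over their backs; the gripper's body (76 mm by 85 mm) begins 54 mm behind the grasp point. The pads swing forward as they close: fully open they stand 13 mm farther back than shut.
Start: joints at [61.324, 17.813, 0.802, 86.603, -0.252, 75.585, -1.558], TCP at [0.244, -0.493, 0.248] pointing down, gripper open.
Joint ranges: [-154.91, 154.91], [-16.99, 109.72], [-72.82, 74.43], [7.12, 147.25], [-82.49, 262.49], [11.32, 116.49], [-174.64, 174.64]. Speed limits (degrees/s): [159.86, 159.86, 180, 180, 180, 180, 180].

INTERFACE

Orientations are given as [roll, pitch, yaw] about the fixed x, y, z axes, in that order (R = Rz(yaw) Ry(pitch) Rx(roll)).
In Python, from station import robot, fingers, vision, workorder, recognise gives the robot as it stands. Calls block until the motion is done:
- robot.move_to(position, orientation): joint-space move of the TCP to a pose.
- robot.line_to(position, orientation=None, velocity=0.15, f_stop=None): straight line of the TCP; orientation=None keeps the orientation; velocity is the mean speed in m/s. With f_stop (N) it stops when the force on the tool has changed by that much, and returns True; else False.
- robot.move_j(angles): joint-space move.
- fingers.gripper_to(opening, force=None): opening from 0.0 (shut) to 1.0 (fully open); force is the grip in N (None keeps the last); returns when the fingers have stopped.
- robot.pause(seconds).
- robot.inverse_kinematics(position, orientation): joint angles nearest the present ones, or None.
- vision.grab_frame(name): name is "scene" or "top" or "wrist"; returns the picture (384x512x3 uint8, red, green, blue); there is no depth.
- vision.calibration(name): a dict with "mtx" (3x3 intrinsics, pixels), "extrinsics" (4x4, takes a point from world to camera coordinates); the wrist camera has in their place "T_tool_cam" (4x4, takes a point from camera to tool coordinates, whose origin is the TCP and whose axes are the flange's). Camera axes: x right, y up, looking along -z (the intrinsics and any distortion apply to the point x, -y, -z); pixel columns grow to the right and rows downward; lengths in m; the calibration is good to about 2 mm. A picture is of the moment at which its call begins: read the wrist's pose just before it. calibration takes no time and is no camera call.
A pose or a line that the arm cannot do raises robot.PlanningError and nothing moves.
- workorder.close_job(): hands the job in; it is judged then, once.
Trained networks look in the newest picture that a camera, given by its name, has taken for a name from the list of things; names that differ only in an ending like _2 or _b are one class to them, and where a whole thing is asked for, a point or a joint stands for the part that bears it (a point fixed in the world has none). Each returns a list of dicts, best first, with "p" (0 to 1); they miss things now and then, are a little off and sometimes report something else, mostly with a low value. They report only what shows in the picture. A call takes as long as a camera call. They do not tell look-alikes from the thing itself.
- recognise(label, camera): "rect" ([centre column, centre row, width, height] in pixels, round what is visible of it).
Readings, each from a call of its own:
- robot.current_time_s(): time.
- robot.current_joint_positions(): joint angles.
- robot.current_dq(): joint speeds.
- robot.current_joint_torque(): joint torques, N m.
- robot.current_tool_pos(): TCP position.
- robot.current_eef_rot(): TCP orientation.
- robot.current_contact_force(): force on the tool from outside, world axes, zero at the start.
- robot.current_torque(): the same for the moment, N m.
- robot.current_finger_gap(): opening from 0.0 (shut) to 1.0 (fully open).
- robot.current_gripper_force(): force on a finger pad.
Only numpy, scipy, OpenCV 4.12 (cv2) and the standard library are available. Lean on these libraries where they do the work, as an engineer would, in place of code of your own. Each camera call takes 0.05 s, during which the arm holds its last target. There are 200 camera calls.

TASK

The scrub brush and the soap dish are on the ledge of the plywood rack, behind the two bottles: first stand both bottles in the orange tray out of the way. Then set the wash place ready on the scrubbing board: the brush, bristles down, in the middle of the ribbed part and lying along the ribs, and the soap dish in the middle of the smooth head with its long side across the board. Last, stand each bottle back in the rack pocket it came from; keep the bottles and the dish upright all the while, and leave the dipper and the measuring cup where they are.

Things in the scene. Friction and masses are not known exactly. Their poses are not given: they have to be found in the camera images.
- white_bottle: Closed white bottle with a pale flip-top cap and a light blue band; round, 58 mm in diameter, straight-sided up to 124 mm, narrow cap above, 152 mm tall overall, 250 to 500 g. Origin: centre of its underside; z up along the bottle. It starts upright in one of the two rack pockets.
- pink_bottle: Closed pink bottle with a purple screw cap and a pale band; round, 60 mm in diameter, straight-sided up to 122 mm, cap above, 150 mm tall overall, 250 to 500 g. Origin: centre of its underside; z up along the bottle. It starts upright in the other rack pocket.
- scrub_brush: Blue plastic scrub brush, no handle, lying on its white bristles: 116 mm long along its y, 50 mm tall, 130 g. Bristles 104 x 42 mm, lowest 18 mm; blue block 48 mm wide (x) from 17 to 37 mm above the underside; hump 34 mm wide above. Origin: centre of the underside, z up. Starts on the rack's ledge, long side along it.
- soap_dish: Grey rectangular soap dish holding a cream bar of soap (bar fixed in it): 95 mm long along its y, 56 mm wide along x, walls 24 mm high, top of the soap at 37 mm; about 190 g. Origin: centre of its underside; z up. It starts on the rack's ledge beside the brush.
- rack: Fixed plywood rack, 215 (x) x 240 mm (y). Origin under its middle on the bench, x away from the robot. Front: two bottle pockets 80 x 80 mm, centres x -55, y +70 and -70 mm, floor 8 mm above the bench, rims 40 mm; between them six yellow clothespins, up to 82 mm. Behind: ledge at 40 mm, x -15 to +104 mm, far lip 6 mm high; brush and dish on it near x +35, y +-62 mm. Sides change for both pairs.
- side_tray: Fixed orange plastic tray, 215 mm along x by 135 mm along y, walls 6 mm thick and 18 mm high, floor 6 mm above the bench, room for both bottles side by side along x. Origin: under its centre on the bench. It lies to the left or to the right of the rack.
- scrub_board: Fixed turquoise board lying flat, 300 (x) x 180 mm (y), on the rack's other side than the tray. Origin under its centre on the bench; x runs from ribs to head. Ribbed part x -142 to +37 mm, middle x -52.5, ribs along y, tops 21 mm above the bench. Smooth head x +45 to +142 mm, middle x +93.5, surface at 16 mm, cross bars at its two ends 4 mm higher. Side rails (y beyond +-80 mm) 28 mm high.
- dipper: Green plastic water dipper, 104 mm across the rim, 80 mm tall, flat handle 100 mm long at the rim; stands on the bench between robot and rack. Not to be moved. Origin: centre of its underside; the handle points along its -x.
- measuring_cup: Small white measuring cup, 66 mm across the rim, 62 mm tall, stands left of the rack, a little beyond it. Not to be moved. Origin: centre of its underside.
Things that resemble listed ones, but are neither listed nor needed, are in the scene too. What is meant by the scrub_brush is not yellow, and is the larger of those in its own colour.

How it is judged (in metres and radians):
On the way, in this order (a step that is already met when the one before it is completed fails the run):
1. both bottles stand upright in the orange tray (x of white_bottle in the frame of side_tray between -0.085 and 0.085 m and y of white_bottle in the frame of side_tray between -0.045 and 0.045 m and z of white_bottle in the frame of side_tray between 0 and 0.012 m and linear speed of each of white_bottle, pink_bottle below 0.03 m/s and angular speed of each of white_bottle, pink_bottle below 0.3 rad/s and angle between each of white_bottle, pink_bottle's own z axis and vertical below 0.12 rad and x of pink_bottle in the frame of side_tray between -0.085 and 0.085 m and y of pink_bottle in the frame of side_tray between -0.045 and 0.045 m and z of pink_bottle in the frame of side_tray between 0 and 0.012 m), for 0.2 s.
2. brush and soap dish are in place on the scrubbing board, with both bottles still standing in the tray (all of step 1 and x of scrub_brush in the frame of scrub_board between -0.0675 and -0.0375 m and y of scrub_brush in the frame of scrub_board between -0.015 and 0.015 m and z of scrub_brush in the frame of scrub_board between 0.016 and 0.026 m and angle between the y axis of each of scrub_brush, soap_dish and the y axis of scrub_board, either way round below 0.3 rad and linear speed of each of scrub_brush, soap_dish below 0.03 m/s and angular speed of each of scrub_brush, soap_dish below 0.3 rad/s and angle between each of scrub_brush, soap_dish's own z axis and vertical below 0.12 rad and x of soap_dish in the frame of scrub_board between 0.0785 and 0.1085 m and y of soap_dish in the frame of scrub_board between -0.015 and 0.015 m and z of soap_dish in the frame of scrub_board between 0.011 and 0.021 m), for 0.2 s.
At the end, for the whole second after the job is handed in: Each bottle upright in its own pocket, within 24 mm of its start; brush bristles down on the ribs and dish on the smooth head, each within 15 mm of the middle of its part along and across the board, long side within 17 degrees of straight across; all released and at rest (distance of each of white_bottle, pink_bottle from where it was at the start of the episode below 0.024 m and linear speed of each of white_bottle, pink_bottle, scrub_brush, soap_dish below 0.03 m/s and angular speed of each of white_bottle, pink_bottle, scrub_brush, soap_dish below 0.3 rad/s and angle between each of white_bottle, pink_bottle, scrub_brush, soap_dish's own z axis and vertical below 0.12 rad and x of scrub_brush in the frame of scrub_board between -0.0675 and -0.0375 m and y of scrub_brush in the frame of scrub_board between -0.015 and 0.015 m and z of scrub_brush in the frame of scrub_board between 0.016 and 0.026 m and angle between the y axis of each of scrub_brush, soap_dish and the y axis of scrub_board, either way round below 0.3 rad and x of soap_dish in the frame of scrub_board between 0.0785 and 0.1085 m and y of soap_dish in the frame of scrub_board between -0.015 and 0.015 m and z of soap_dish in the frame of scrub_board between 0.011 and 0.021 m and contact force between the fingers and white_bottle below 0.1 N and contact force between the fingers and pink_bottle below 0.1 N and contact force between the fingers and scrub_brush below 0.1 N and contact force between the fingers and soap_dish below 0.1 N); the robot touches nothing.
It fails at once if a bottle is tipped more than 35 degrees (angle between any of white_bottle, pink_bottle's own z axis and vertical above 0.6 rad).
It fails at once if the soap dish is tipped more than 30 degrees (angle between soap_dish's own z axis and vertical above 0.52 rad).
It fails at once if the dipper or the measuring cup is moved more than 30 mm (distance of any of dipper, measuring_cup from where it was at the start of the episode above 0.03 m).
It also fails if it takes over 136 s, if anything falls off the work surface, if the arm or the gripper's body presses on something with over 40 N, if the wrist force passes 120 N, or if a joint passes its speed limit or range.

## Working session

There is one attempt and no reset: what is moved stays moved. The work goes in short steps, each a Python script; the robot and the scene stay as the last script left them, time stands still between calls to the robot, and variables do not carry over. Pictures are saved under pics/ and viewed, at most 14 in all, crops included, and the job is handed in when it is done.

```bash
mkdir -p pics; ls
python3 - <<'E'
from station import robot, fingers, vision, workorder, recognise
import cv2
for c in ("scene","top"):
    f=vision.grab_frame(c); cv2.imwrite(f"pics/{c}0.png",f[:,:,::-1])
    k=vision.calibration(c); print(c,k["mtx"].tolist(),k["extrinsics"].round(4).tolist(),[x for x in k])
    for l in "white_bottle pink_bottle scrub_brush soap_dish rack side_tray scrub_board dipper measuring_cup".split():
        print(l,[([round(v) for v in d["rect"]],round(d["p"],2)) for d in recognise(l,c)][:4])
print(vision.calibration("wrist"), robot.current_time_s(), robot.current_eef_rot())
E
```

```text
pics
scene [[473.821917747137, 0.0, 251.1319517220301], [0.0, 473.821917747137, 193.69423170589215], [0.0, 0.0, 1.0]] [[0.3661, 0.9305, 0.0089, -0.1834], [-0.7643, 0.2952, 0.5733, 0.3819], [0.5308, -0.2167, 0.8193, -1.6416], [0.0, 0.0, 0.0, 1.0]] ['mtx', 'extrinsics']
white_bottle [([283, 185, 21, 43], 0.78)]
pink_bottle [([232, 191, 25, 45], 0.85)]
scrub_brush [([293, 213, 45, 24], 0.81), ([302, 99, 24, 30], 0.63), ([284, 184, 21, 41], 0.59)]
soap_dish [([246, 228, 42, 35], 0.78)]
rack [([266, 220, 109, 83], 0.97), ([345, 152, 64, 62], 0.59)]
side_tray [([342, 154, 64, 62], 0.9)]
scrub_board [([138, 218, 93, 111], 0.94)]
dipper [([241, 146, 30, 61], 0.91)]
measuring_cup [([357, 214, 37, 30], 0.74)]
top [[428.1168136946082, 0.0, 253.97205304781147], [0.0, 428.1168136946082, 185.53703470793053], [0.0, 0.0, 1.0]] [[0.0189, -0.9998, 0.0056, -0.0214], [0.9974, 0.0193, 0.0699, -0.5196], [-0.07, 0.0042, 0.9975, -1.088], [0.0, 0.0, 0.0, 1.0]] ['mtx', 'extrinsics']
white_bottle [([219, 171, 25, 28], 0.82)]
pink_bottle [([275, 178, 26, 26], 0.67)]
scrub_brush [([229, 137, 50, 28], 0.89), ([25
[... 185 characters left out ...]
0.59)]
scrub_board [([375, 215, 73, 117], 0.84)]
dipper [([245, 255, 44, 86], 0.87)]
measuring_cup [([159, 116, 38, 27], 0.64)]
{'mtx': array([[286.76455652,   0.        , 255.5571477 ],
       [  0.        , 286.76455652, 192.39063009],
       [  0.        ,   0.        ,   1.        ]]), 'T_tool_cam': array([[ 4.36937491e-04,  9.60634194e-01,  2.77816045e-01,
         7.06900767e-02],
       [ 9.99999307e-01, -1.16013930e-04, -1.17160346e-03,
        -7.79022028e-04],
       [-1.09325181e-03,  2.77816364e-01, -9.60633579e-01,
        -1.25731359e-01],
       [ 0.00000000e+00,  0.00000000e+00,  0.00000000e+00,
         1.00000000e+00]])} 1.0 [ 1.79998190e+02 -3.81253291e-04  2.62917969e+01]
```

Run:
```python
import cv2
f=cv2.imread("pics/top0.png"); cv2.imwrite("pics/top0c.png",cv2.resize(f[50:330,80:430],None,fx=2.1,fy=2.1,interpolation=cv2.INTER_CUBIC))
f=cv2.imread("pics/scene0.png"); cv2.imwrite("pics/scene0c.png",cv2.resize(f[60:290,70:400],None,fx=2.4,fy=2.4,interpolation=cv2.INTER_CUBIC))
```

```text
(no output)
```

View pics/top0c.png

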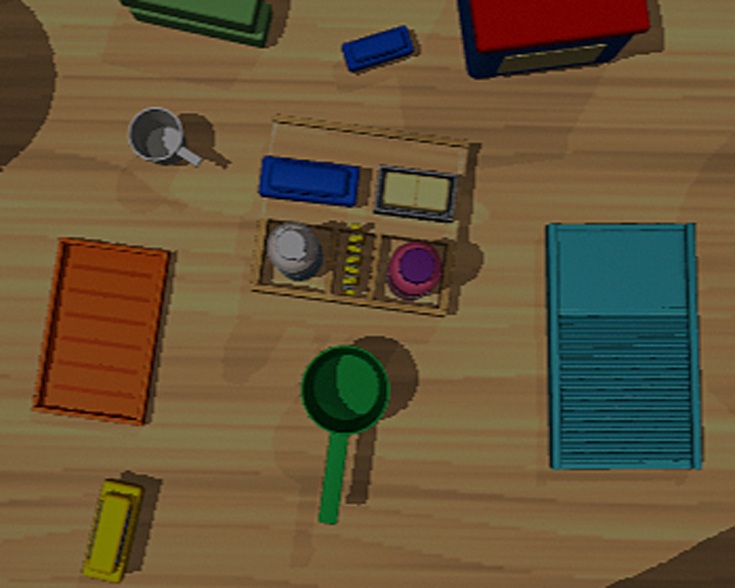

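View pics/scene0c.png

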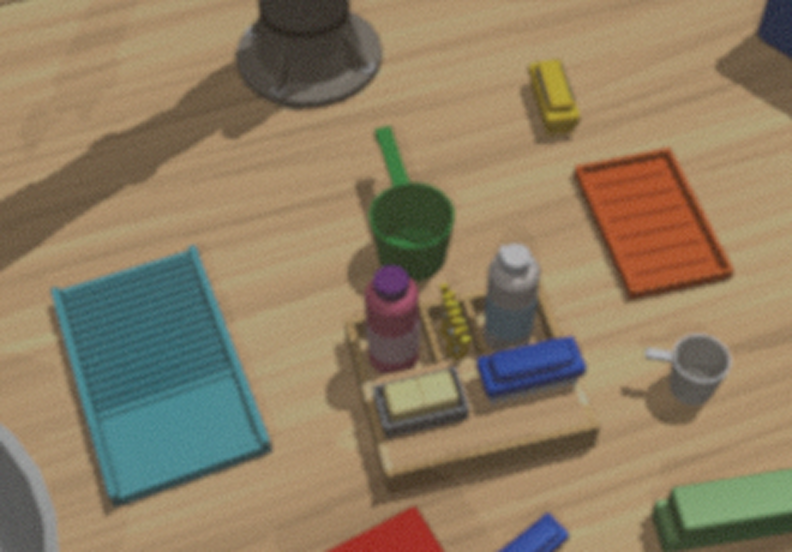

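The board is at right, the tray at left and the rack in the middle. The brush candidates in the top picture are the large blue one on the ledge (229,137), a small blue one on the bench (259,72), and a yellow one (132,300). The ledge one fits: it is blue and the larger. White bottle (219,171) is the left pocket and pink (275,178) is the right.

```bash
cat > geo.py <<'E'
import numpy as np
from station import robot, fingers, vision, workorder, recognise
from scipy.optimize import least_squares
F=np.diag([1,-1,-1])
def proj(P,cam):
    k=vision.calibration(cam); E=k["extrinsics"]
    q=(np.atleast_2d(P)@E[:3,:3].T+E[:3,3])@F; q=q@k["mtx"].T
    return q[:,:2]/q[:,2:]
def at_z(px,z,cam="top"):
    k=vision.calibration(cam); E=k["extrinsics"]
    d=E[:3,:3].T@F@np.linalg.inv(k["mtx"])@np.array([*px,1.]); c=-E[:3,:3].T@E[:3,3]
    return c+d*(z-c[2])/d[2]
def W(pose,p):
    c,s=np.cos(pose[2]),np.sin(pose[2]); p=np.atleast_2d(p).astype(float)
    return np.c_[pose[0]+c*p[:,0]-s*p[:,1],pose[1]+s*p[:,0]+c*p[:,1],p[:,2]]
def fit(pts,px,x0):
    r=least_squares(lambda q:(proj(W(q,pts),"top")-px).ravel(),x0)
    return r.x,np.abs(r.fun).max()
E
python3 - <<'E'
from geo import *
c=lambda l:np.array(l)/2.1+[80,50]-[0.25,0.25]
def box(a,b,z): return [[a,b,z],[a,-b,z],[-a,-b,z],[-a,b,z]]
R=[[.1075,.12,.046],[.1075,-.12,.046],[-.1075,-.12,.04],[-.1075,.12,.04]]
r,e=fit(R,c([(275,117),(468,143),(448,313),(252,290)]),[.6,0,-.1]); print("rack",r,e)
t,e=fit(box(.1075,.0675,.018),c([(60,238),(173,250),(145,424),(34,410)]),[.5,.3,-.1]); print("tray",t,e)
b,e=fit(box(.15,.09,.028),c([(547,224),(695,224),(701,467),(550,468)]),[.5,-.3,0]); print("board",b,e)
for n,px,z in (("white",(292,243),.16),("pink",(419,265),.158),("brush",(309,181),.085),("dish",(417,190),.075)):
    print(n,at_z(c(px),z), "rack frame",W([0,0,-r[2]],at_z(c(px),z)-[r[0],r[1],0]).round(4))
for n,v in (("rackc",W(r,[[-.055,.07,0],[-.055,-.07,0],[.035,.062,0],[.035,-.062,0]])),("tray",W(t,[[.05,0,0],[-.05,0,0]])),("board",W(b,[[-.0525,0,0],[.0935,0,0]]))):
    print(n,v.round(4).tolist(),np.hypot(v[:,0],v[:,1]))
np.save("poses.npy",[r,t,b])
E
```

```text
rack [ 0.60267749 -0.00362339 -0.10576029] 1.4241261430968564
tray [ 0.45881102  0.30916649 -0.10996983] 1.2729272129320748
board [ 0.4529246  -0.32571973  0.01848466] 1.1182452243371586
white [0.55387852 0.06938125 0.16      ] rack frame [[-0.0562  0.0674  0.16  ]]
pink [ 0.53297186 -0.06768944  0.158     ] rack frame [[-0.0626 -0.0711  0.158 ]]
brush [0.63557373 0.05732411 0.085     ] rack frame [[0.0263 0.0641 0.085 ]]
dish [ 0.62927636 -0.06926765  0.075     ] rack frame [[ 0.0334 -0.0625  0.075 ]]
rackc [[0.5554, 0.0718, 0.0], [0.5406, -0.0674, 0.0], [0.644, 0.0543, 0.0], [0.6309, -0.069, 0.0]] [0.55999513 0.54478405 0.64631489 0.63469568]
tray [[0.5085, 0.3037, 0.0], [0.4091, 0.3147, 0.0]] [0.59228573 0.5161207 ]
board [[0.4004, -0.3267, 0.0], [0.5464, -0.324, 0.0]] [0.51679152 0.63524239]
```

```bash
cat >> geo.py <<'E'
D=np.degrees
r,t,b=np.load("poses.npy") if __import__("os").path.exists("poses.npy") else (None,)*3
def down(yaw): return [180,0,yaw]
def approach(xy,z,yaw,line=False):
    p=[*xy,z]; (robot.line_to(p,down(yaw),velocity=0.3) if line else robot.move_to(p,down(yaw)))
def lower(xy,z,f=None,v=.1): return robot.line_to([*xy,z],velocity=v,f_stop=f)
def state(m): print(m,"t",round(robot.current_time_s(),1),"gap",round(robot.current_finger_gap(),3),"F",round(robot.current_gripper_force(),1),np.round(robot.current_tool_pos(),4))
E
python3 - <<'E'
from geo import *
for n,p,q in (("white",[.5539,.0694,.16],(513,258)),("pink",[.533,-.0677,.158],(391,283)),("brushmid",[.638,.0575,.09],(531,362))):
    print(n,proj(p,"scene"),np.array(q)/2.4+[70,60])
y0=D(r[2])
for n,p,y in (("w",[.555,.07,.113],y0),("p",[.536,-.067,.113],y0),("t1",[.5085,.304,.112],y0),("t2",[.409,.315,.112],y0),("brush",[.64,.057,.068],y0),("dish",[.631,-.069,.063],y0),("b1",[.4,-.327,.05],D(b[2])),("b2",[.546,-.324,.04],D(b[2]))):
    for a in ((0,180,-180) if n in("w","p","t1","t2") else (90,-90)):
        q=robot.inverse_kinematics(p,down(y+a)); print(n,a,None if q is None else np.round(q,0))
E
```

```text
white [[283.96965612 166.4670021 ]] [283.75 167.5 ]
pink [[231.66518017 176.09223361]] [232.91666667 177.91666667]
brushmid [[290.98758442 207.87389823]] [291.25       210.83333333]
w 0 [  11.   28.  -28.   95.   14.   60. -117.]
w 180 [ 21.  31. -42.  95.  23.  63.  56.]
w -180 [ 21.  31. -42.  95.  23.  63.  56.]
p 0 [ 18.  24. -16.  99.   8.  58. -97.]
p 180 [ 31.  27. -34.  98.  17.  60.  75.]
p -180 [ 31.  27. -34.  98.  17.  60.  75.]
t1 0 [  -3.   36.  -44.   89.   27.   66. -149.]
t1 180 [  6.  44. -62.  89.  40.  72.  21.]
t1 -180 [  6.  44. -62.  89.  40.  72.  21.]
t2 0 [   6.   36.  -65.  101.   36.   66. -166.]
t2 180 [ -2.  30. -51. 102.  26.  61.  22.]
t2 -180 [ -2.  30. -51. 102.  26.  61.  22.]
brush 90 [ 18.  43. -41.  83.  30.  65. -34.]
brush -90 [ 28.  52. -62.  82.  47.  73. 136.]
dish 90 [ 25.  40. -31.  85.  22.  61. -18.]
dish -90 [ -32.   52.   64.   87.  -48.   72. -147.]
b1 90 [ 49.  27. -15. 106.   9.  49.  31.]
b1 -90 [  28.   26.   12.  107.   -7.   48. -136.]
b2 90 [ 39.  39. -15.  86.  12.  57.  22.]
b2 -90 [  21.   38.   13.   87.   -9.   56. -143.]
```

```bash
cat > run1.py <<'E'
from geo import *
Y=D(r[2])+180
T=W(t,[[.05,0,0],[-.05,0,0]])[:,:2]
white=np.array([.554,.0695]); pink=np.array([.536,-.0675])
def move(src,dst,z0,z1,fo=.5):
    lower(src,z0,f=15,v=.12); fingers.gripper_to(0,50); state("grip")
    lower(src,z0+.11,v=.2); state("lift")
    approach(dst,z0+.11,Y,line=True)
    print("touch",lower(dst,z1-.002,f=5,v=.1)); state("down"); fingers.gripper_to(1); state("open")
    lower(dst,z0+.10,v=.25)
E
python3 - <<'E'
from run1 import *
fingers.gripper_to(1)
approach(white,.24,Y); state("above")
move(white,T[0],.114,.112)
import cv2; cv2.imwrite("pics/top1.png",vision.grab_frame("top")[:,:,::-1]); print([(d["rect"],d["p"]) for d in recognise("white_bottle","top")])
E
```

```text
above t 3.5 gap 1.001 F 0.0 [0.5543 0.0677 0.2398]
grip t 5.1 gap 0.664 F 54.3 [0.5549 0.0699 0.1151]
lift t 5.8 gap 0.667 F 54.3 [0.5526 0.0688 0.2219]
touch True
down t 7.8 gap 0.664 F 55.1 [0.5074 0.3026 0.1131]
open t 8.2 gap 1.001 F 0.0 [0.5059 0.301  0.1103]
[([126.7, 189.4, 35.3, 17.4], 0.92)]
```

Run:
```python
from run1 import *
import cv2
approach(pink,.225,Y,line=True); state("above")
move(pink,T[1],.113,.111)
# look over the ledge from above
approach([.56,0.0],.30,D(r[2])); robot.pause(.3)
print(np.array(robot.current_tool_pos()).tolist(),np.array(robot.current_eef_rot()).tolist())
cv2.imwrite("pics/wrist2.png",vision.grab_frame("wrist")[:,:,::-1]); 
for l in("scrub_brush","soap_dish"): print([(d["rect"],d["p"]) for d in recognise(l,"wrist")])
cv2.imwrite("pics/scene2.png",vision.grab_frame("scene")[:,:,::-1]); state("end")
```

```text
above t 10.2 gap 1.001 F 0.0 [ 0.5358 -0.0651  0.225 ]
grip t 11.7 gap 0.68 F 55.2 [ 0.537  -0.0674  0.1141]
lift t 12.4 gap 0.688 F 54.9 [ 0.5344 -0.0678  0.2209]
touch True
down t 14.9 gap 0.684 F 55.8 [0.4081 0.3136 0.1121]
open t 15.3 gap 1.002 F 0.0 [0.4068 0.3118 0.11  ]
[0.559952691742325, 0.00032061680796472287, 0.29992476567220144] [-179.99486131477155, 0.009261565699667568, -6.019036136504827]
[([200.3, 108.5, 98.8, 39.6], 0.93), ([463.4, 200.7, 97.3, 199.9], 0.46), ([104.0, 372.5, 6.0, 17.7], 0.45)]
[([307.4, 102.9, 80.9, 50.0], 0.69)]
end t 18.3 gap 0.998 F 0.0 [0.56 0.   0.3 ]
```

View pics/wrist2.png

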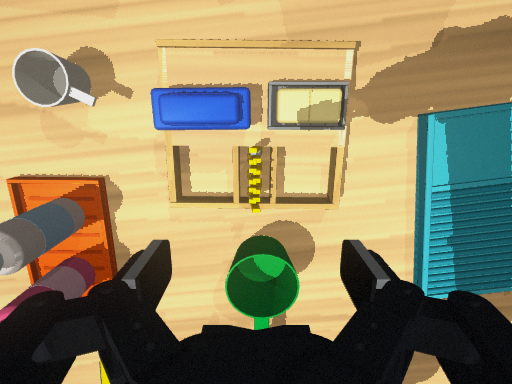

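View pics/scene2.png

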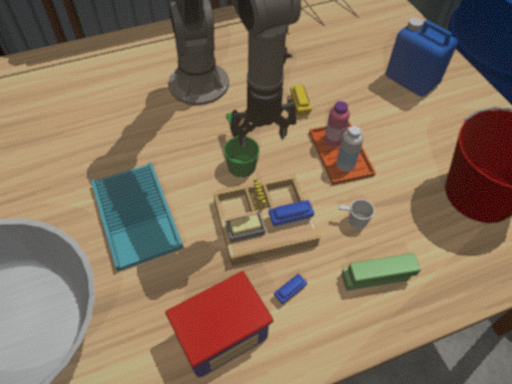

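Both bottles stand in the tray, and the pockets are empty. In the wrist view the brush is at (200,108) and the dish at (308,105), both square to the rack. Next I get their positions from this view and then grasp.

```bash
cat >> geo.py <<'E'
from scipy.spatial.transform import Rotation as Ro
def wrist_z(px,z,pos,rpy):
    k=vision.calibration("wrist"); T=k["T_tool_cam"]; R=Ro.from_euler("xyz",rpy,degrees=True).as_matrix()
    d=R@T[:3,:3]@F@np.linalg.inv(k["mtx"])@np.array([*px,1.]); c=R@T[:3,3]+pos
    return c+d*(z-c[2])/d[2]
E
python3 - <<'E'
from geo import *
P=[.55995,.00032,.29992]; O=[-179.995,.009,-6.019]
f=lambda px,z:wrist_z(px,z,P,O).round(4)
print("brush L/R/near/far",f((151,109),.077),f((250,108),.077),f((200,130),.077),f((200,88),.077))
print("dish L/R/near/far",f((268,105),.064),f((348,104),.064),f((308,129),.064),f((308,81),.064))
print("rack front corners",f((169,204),.04),f((339,211),.04), W(r,[[-.1075,.12,.04],[-.1075,-.12,.04]]))
print("lip",f((157,41),.046),f((359,43),.046), W(r,[[.1075,.12,.046],[.1075,-.12,.046]]))
print("board far left corner",f((418,115),.028), W(b,[[.15,.09,.028]]))
E
```

```text
brush L/R/near/far [0.6433 0.1147 0.077 ] [ 6.323e-01 -4.000e-04  7.700e-02] [0.6136 0.0616 0.077 ] [0.6601 0.0542 0.077 ]
dish L/R/near/far [ 0.6336 -0.0221  0.064 ] [ 0.6247 -0.1181  0.064 ] [ 0.6002 -0.0686  0.064 ] [ 0.6557 -0.0716  0.064 ]
rack front corners [0.5149 0.1287 0.04  ] [ 0.4792 -0.1105  0.04  ] [[ 0.50844573  0.12705417  0.04      ]
 [ 0.48311055 -0.11160485  0.04      ]]
lip [0.7205 0.1023 0.046 ] [ 0.6932 -0.1379  0.046 ] [[ 0.72224443  0.10435807  0.046     ]
 [ 0.69690925 -0.13430095  0.046     ]]
board far left corner [ 0.6002 -0.2223  0.028 ] [[ 0.60123545 -0.23296256  0.028     ]]
```

Run:
```python
from geo import *
import cv2
approach([.40,-.31],.32,0); robot.pause(.4)
print(np.array(robot.current_tool_pos()).round(5).tolist(),np.array(robot.current_eef_rot()).round(3).tolist())
cv2.imwrite("pics/wrist3.png",vision.grab_frame("wrist")[:,:,::-1]); state("")
```

```text
[0.40032, -0.30963, 0.31993] [-179.992, 0.004, 0.053]
 t 20.1 gap 0.999 F 0.0 [ 0.4002 -0.3098  0.3199]
```

View pics/wrist3.png

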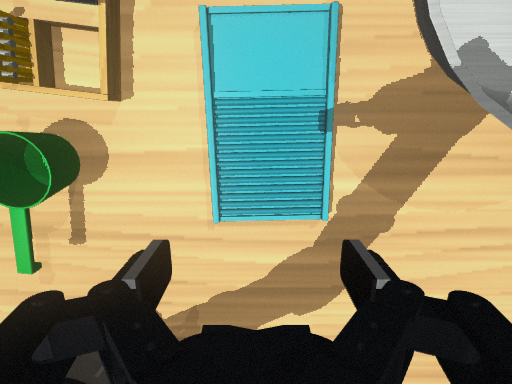

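The board shows with corners (200,6), (339,3), (328,220) and (213,222), and the rib/head border at row ~94.

Run:
```python
from geo import *
f=lambda px,z=.028:wrist_z(px,z,[.40032,-.30963,.31993],[-179.992,.004,.053])
c=np.array([f(p) for p in((200,6),(339,3),(328,220),(213,222))]); print(c.round(4))
B=W(b,[[.15,.09,.028],[.15,-.09,.028],[-.15,-.09,.028],[-.15,.09,.028]]); print(B.round(4)); print("mean",c.mean(0),B.mean(0))
print("border",f((270,94),.02),W(b,[[.04,0,.02]]))
e=(c[0]+c[1]-c[2]-c[3]); print("yaw",np.arctan2(e[1],e[0]),b[2])
```

```text
[[ 0.5976 -0.2381  0.028 ]
 [ 0.6012 -0.4152  0.028 ]
 [ 0.3054 -0.4224  0.028 ]
 [ 0.3018 -0.2429  0.028 ]]
[[ 0.6012 -0.233   0.028 ]
 [ 0.6046 -0.4129  0.028 ]
 [ 0.3046 -0.4185  0.028 ]
 [ 0.3013 -0.2385  0.028 ]]
mean [ 0.45149288 -0.32965385  0.028     ] [ 0.4529246  -0.32571973  0.028     ]
border [ 0.49173596 -0.32944599  0.02      ] [[ 0.49291777 -0.32498038  0.02      ]]
yaw 0.020193382693482732 0.018484659385219843
```

Run:
```python
from geo import *
import cv2
b=np.array([.4522,-.3275,.019]); np.save("poses.npy",[r,t,b])
S=W(b,[[-.0525,0,0],[.0935,0,0]])[:,:2]
Yr,Yb=D(r[2])+90,D(b[2])+90
def go(src,dst,z0,z1):
    approach(src,.16,Yr); state("above")
    print("stop?",lower(src,z0,f=12,v=.1)); fingers.gripper_to(0,45); state("grip")
    lower(src,z0+.09,v=.15); state("lift")
    approach(dst,z0+.09,Yb,line=True)
    robot.line_to([*dst,z1+.02]); print("touch",lower(dst,z1-.003,f=4,v=.04)); state("down")
    fingers.gripper_to(.85); robot.pause(.2); lower(dst,.17,v=.2); state("up")
fingers.gripper_to(.85)
go([.637,.0575],S[0],.068,.050)
go([.6285,-.070],S[1],.0635,.040)
approach([.36,-.30],.30,0); robot.pause(.3)
print(np.array(robot.current_tool_pos()).round(5).tolist(),np.array(robot.current_eef_rot()).round(3).tolist())
cv2.imwrite("pics/wrist4.png",vision.grab_frame("wrist")[:,:,::-1]); state("")
```

```text
above t 22.1 gap 0.854 F 0.0 [0.6375 0.0547 0.1606]
stop? False
grip t 23.5 gap 0.557 F 49.0 [0.6379 0.0577 0.0691]
lift t 24.2 gap 0.551 F 48.4 [0.636  0.0572 0.1566]
touch True
down t 27.1 gap 0.553 F 49.3 [ 0.3995 -0.3285  0.0499]
up t 28.4 gap 0.851 F 0.0 [ 0.3989 -0.3281  0.169 ]
above t 29.7 gap 0.853 F 0.0 [ 0.6278 -0.0726  0.1594]
stop? False
grip t 31.1 gap 0.642 F 50.7 [ 0.6294 -0.07    0.0648]
lift t 31.9 gap 0.637 F 50.1 [ 0.6274 -0.0702  0.152 ]
touch True
down t 34.2 gap 0.64 F 51.1 [ 0.5455 -0.3259  0.0407]
up t 35.5 gap 0.85 F 0.0 [ 0.5448 -0.3254  0.1687]
[0.36028, -0.29989, 0.29945] [-179.954, 0.037, 0.047]
 t 37.0 gap 0.849 F 0.0 [ 0.3602 -0.2999  0.2996]
```

View pics/wrist4.png

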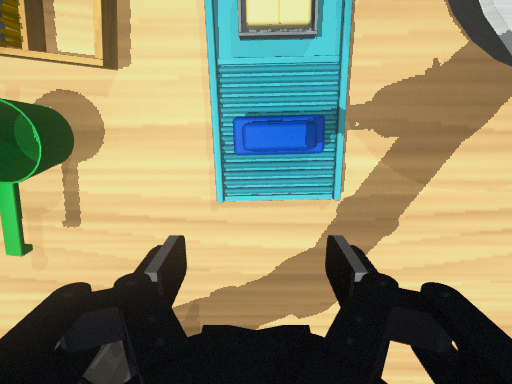

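Run:
```python
from geo import *
f=lambda px,z:wrist_z(px,z,[.36028,-.29989,.29945],[-179.954,.037,.047])
inv=lambda p:(W([0,0,-b[2]],np.array(p)-[b[0],b[1],0]))[0].round(4)
q=dict(brL=((234,135),.058),brR=((325,134),.058),brN=((279,154),.058),brF=((279,115),.058),dL=((239,30),.040),dR=((319,28),.040),dN=((279,37),.040),bdL=((213,135),.028),bdR=((345,134),.028),bdN=((280,200),.028))
for k,v in q.items(): print(k,inv(f(*v)))
```

```text
brL [-0.0515  0.0564  0.058 ]
brR [-0.0522 -0.0582  0.058 ]
brN [-0.0765 -0.0004  0.058 ]
brF [-0.0281 -0.0002  0.058 ]
dL [0.071  0.0469 0.04  ]
dR [ 0.0714 -0.0491  0.04  ]
dN [ 0.0626 -0.0012  0.04  ]
bdL [-0.0534  0.0872  0.028 ]
bdR [-0.0553 -0.0925  0.028 ]
bdN [-0.148  -0.0046  0.028 ]
```

Brush is at board (-0.052, -0.001) and the dish at about (0.091, -0.001), both within tolerance. Now the bottles go back, pink first so nothing has to pass over a bottle.

Run:
```python
from run1 import *
import cv2
fingers.gripper_to(1)
wt,pt=np.array([.5072,.3023]),np.array([.4079,.3133])
approach(pt,.27,Y); state("above")
move(pt,np.array([.5368,-.0674]),.111,.113)
approach([.537,-.067],.25,Y,line=True); approach(wt,.25,Y,line=True)
move(wt,np.array([.5547,.0699]),.112,.114)
approach([.5547,.0699],.27,Y,line=True)
approach([.35,-.2],.32,0); robot.pause(.3)
for c in("top","scene"): cv2.imwrite(f"pics/{c}5.png",vision.grab_frame(c)[:,:,::-1])
state("end")
a,s=[cv2.resize(cv2.imread(f"pics/{c}5.png")[y:y+230,x:x+270],(390,332)) for c,x,y in(("top",180,80),("scene",80,110))]
cv2.imwrite("pics/fin.png",np.hstack([a,s]))
```

```text
above t 39.5 gap 1.002 F 0.0 [0.4089 0.3121 0.2698]
grip t 41.4 gap 0.681 F 55.2 [0.4084 0.3137 0.1118]
lift t 42.1 gap 0.679 F 54.7 [0.4071 0.3119 0.2191]
touch True
down t 44.6 gap 0.681 F 55.7 [ 0.5354 -0.0675  0.1138]
open t 45.0 gap 0.998 F 0.0 [ 0.5333 -0.0681  0.1115]
grip t 48.9 gap 0.665 F 54.5 [0.5079 0.3027 0.1131]
lift t 49.6 gap 0.659 F 54.3 [0.5064 0.3011 0.2199]
touch True
down t 51.5 gap 0.668 F 55.1 [0.5533 0.0695 0.1151]
open t 51.9 gap 1.001 F 0.0 [0.5516 0.0685 0.1128]
end t 55.0 gap 0.998 F 0.0 [ 0.3501 -0.1999  0.32  ]
```

View pics/fin.png

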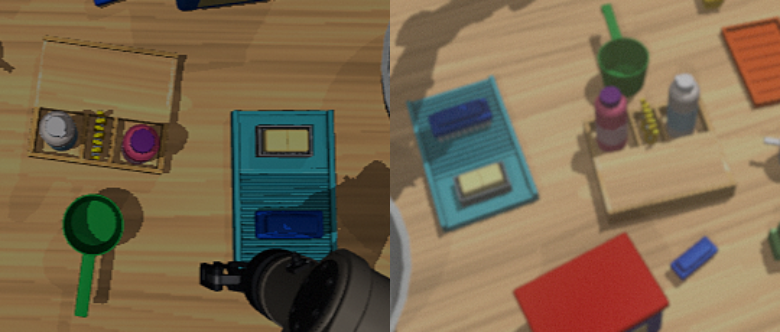

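Both bottles stand upright in their own pockets: white left (60,128) and pink right (142,143) in the top half. The dish and brush are centred on the board, and the arm is clear of everything.

```bash
python3 -c "
from station import workorder; print(workorder.close_job())"
```

```text
the job is handed in; nothing more can be done
None
```

The job is handed in at about 55 s of the 136 s: brush and soap dish measured within 3 mm of their targets on the board, both bottles seen upright in their own pockets in the final picture, and dipper and measuring cup left alone; the judge's verdict was not shown.

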